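Gauge the roaster's thermowells and fit the matching temperature probes

ROBOT

A 6-joint arm with a two-finger parallel gripper is mounted at the origin on the work surface. World frame = base frame: x ahead of the robot, y to its left, z up, the work surface at z = 0. Lengths are in m, angles in degrees, forces in N, time in s.
With the tool pointing down it reaches from about 0.275 to 0.75 m from the base axis. Payload 10.2 kg.
Tool frame: the origin (TCP) lies between the finger pads; the fingertips stand ctrl.tips_ahead ahead of it and the grasp point (between the pads) lies 11 mm behind it (ctrl.tips_ahead is the distance from the TCP to the fingertips, in m); z points along the fingers, y is the line along which they close (so a half turn about z gives the same grasp; the last joint's range is limited). The gripper opens to 88 mm and grips with 3 to 60 N. Pads are 18 mm wide; open, the fingers measure 123 mm over their backs; the gripper's body (75 mm by 187 mm) begins 45 mm behind the grasp point.
Start: joints at [52.918, 17.928, 85.812, -0, 76.261, -12.8], TCP at [0.216, 0.479, 0.247] pointing down, gripper open.
Joint ranges: [-168.41, 168.41], [-55.51, 124.54], [10.69, 146.95], [-70.63, 250.63], [1, 178], [-165.06, 165.06]. Speed limits (degrees/s): [136.94, 136.94, 172.46, 180, 180, 180].

INTERFACE

Orientations are given as a 3x3 rotation matrix whose columns are the frame's x, y, z axes.
In Python, from rig import ctrl, vision gives the robot as it stands.
- The arm moves only by the tool arm_command, never from a script. Its argument "increments" is a list of rows, each a list of 4 numbers: the shift along the tool's x, y, z in m, then the turn about the tool's z in degrees. A call has 1 to 8 rows; each row is the pose to reach, as a shift and turn from the pose commanded when the call began, along the tool's axes at that moment; what a row does not reach only later rows make up. A row lasts 1/8 s, in which the tool goes at most 62.5 mm and 10.7 degrees, less where a joint would pass 70% of its speed; a pose out of reach is approached as far as the arm can. A call with a gripper value outside its range is refused whole. "gripper" is the opening, from 0 (shut) to 1 (fully open), set as the call begins (left out, the last holds). The fingers move at their own pace and stop on an object; "force" is the grip in N (left out, the last holds). Time passes only in rows, so rows that repeat a pose let the fingers close. It gives the time, the measured TCP pose, the force, the opening and the grip force at its end, in the units of the state.
- ctrl.read_state(): the state, without advancing time (a new reading comes with each control period).
- vision.snapshot(name): name is "scene" or "top"; returns a dict with "img" (480x640x3 uint8, red, green, blue), "range_z" (480x640 float32, m along the optical axis (not along the pixel's ray), 0 where there is no reading), "mtx" (3x3 intrinsics, pixels), "R" (3x3) and "t" (3): a world point X has camera coordinates R X + t. Camera axes: x right, y down, z forward; pixel columns grow to the right and rows downward; lengths in m; the calibration is good to about 2 mm. A picture is of the moment at which its call begins.
- ctrl.job_done(): hands the job in; it is judged then, once.
Trained networks look in the newest picture that a camera, given by its name, has taken for a name from the list of things; names that differ only in an ending like _2 or _b are one class to them, and where a whole thing is asked for, a point or a joint stands for the part that bears it (a point fixed in the world has none). Each returns a list of dicts, best first, with "score" (0 to 1); they miss things now and then, are a little off and sometimes report something else, mostly with a low value. They report only what shows in the picture. A call takes as long as a camera call. They do not tell look-alikes from the thing itself.
- vision.outline_of(query, camera): "mask" (480x640 bool, what is visible of it) and "uv" ([column, row] in pixels, amid what is visible of it).
The state is a dict: "time": time; "joint_pos": joint angles; "joint_vel": joint speeds; "joint_torque": joint torques, N m; "tool_pos": TCP position; "tcp_rot": TCP orientation; "force": force on the tool from outside, world axes, zero at the start; "ft_torque": the same for the moment, N m; "gripper_width": finger opening in m; "finger_force": force on a finger pad.
Only numpy, scipy, OpenCV 4.12 (cv2) and the standard library are available. Lean on these libraries where they do the work, as an engineer would, in place of code of your own. Each camera call takes 0.05 s, during which the arm holds its last target. There are 200 camera calls.

TASK

Get this sample roaster ready to log temperatures. The charging funnel hangs over its three thermowells: pull the locking plunger up and twist it so it stays out, swing the funnel arm aside to its other stop, and twist the plunger back so that the pin drops in and locks the arm there. Then find the depths of the wells with the depth rod, stand each temperature probe that is in the rack fully home in the well whose bottom its stem just reaches (the tips are delicate: never try a probe in a wrong well or let one fall), cover every well that gets no probe with a brass cap, and hang the rod back in its own rack hole, leaving the bean tray, tin and scoop alone.

Things in the scene. Friction and masses are not known exactly. Their poses are not given: they have to be found in the camera images.
- roaster: Sample roaster fixed to the bench: black plinth, deck 90 mm above the bench, spanning x -115 to +145, y -100 to +580 mm in this frame, with a brass drum (top 311 mm up) along y from +340. Origin on the bench below the charging throat, midway between the three thermowells. Arm pivot at x +50, y +200; top of its hub nut 197 mm up. A pipe (seen only) lies along x = +95.
- well_1 (a point): Centre of the mouth (115 mm up) of thermowell 1: a blind upright bore, 16 mm wide, in a steel boss 34 mm across standing 25 mm above the deck. The three wells look alike and stand 87 mm apart. One is 47 mm deep, one 67, one 87; which is which changes from start to start and is learnt only with the depth rod. (bottom_a, _b, _c: the bottoms of the 47, 67 and 87 mm wells.)
- well_2 (a point): Centre of the mouth of thermowell 2, like well 1.
- well_3 (a point): Centre of the mouth of thermowell 3, like well 1.
- swing (a joint): Angle of the funnel arm about its upright pivot, growing clockwise seen from above. 0 (start): funnel over throat and wells, a stop. 1.15 rad: the other stop, arm parked, swung toward the robot. Unlocked, it stays where left (friction 0.15 N m). With the plunger's pin in, it is locked within about 0.06 rad of a stop.
- swing_handle (a point): Grip point, 215 mm up, of the arm's upright round wooden handle: 22 mm thick, from 175 to 235 mm up, 105 mm from the pivot. The point's x axis points from pivot to funnel. The steel funnel (rim 132 mm wide and 240 mm up, spout end 125 mm up) is 206 mm from the pivot.
- plunger (a joint): Lift (m) of the spring plunger that locks the arm: 0 in (locked), 0.010 resting held out, 0.015 top stop. Spring 5 N when in, about 8 N when pulled. The pin clears the index plate at 0.007. If the arm is not at a stop, the pin rests on the plate at about 0.007 and drops in when the arm reaches the stop.
- tee (a joint): Twist (rad) of the plunger's T-grip, counter-clockwise seen from above: 0 locked (bar in line with the arm), 1.3 its stop. It turns only when pulled up 0.010 or more; twisted beyond about 0.6 it stays up when released; turned back below about 0.2 its cross-pin falls into its slot and the spring drives the pin down.
- rack: Fixed wooden rack 300 x 80 mm, open at its long sides; its top board is 12 mm thick, top 130 mm above the bench, with four 16 mm holes in a row 75 mm apart along its x axis. Origin on the bench below its middle.
- rod_rest (a point): Centre, on the rack's top, of the depth rod's own hole (the rack's end hole at its -x end).
- rod: Depth rod, hanging upright in the rack: steel rod 10 mm thick, round tip 120 mm below the origin; disc 30 mm wide, 6 mm high, origin at the centre of its underside, which rests on the rack; above it a handle 24 mm thick up to 66 mm above the origin. z up. 0.12 kg.
- rod_tip (a point): The tip of the depth rod, 120 mm below the rod's origin.
- tee_grip (a point): Where to pinch the black T-grip on top of the plunger: a bar 56 mm long (along the point's x axis), 14 mm wide (along its y axis) and 30 mm high; the point is on the plunger's axis, 236 mm above the bench when in, 12 mm below the bar's top. Below the bar is a collar 30 mm wide, its top 205 mm above the bench. It rides on the arm, 45 mm from the pivot toward the funnel.
- probe_short: Temperature probe, short, hanging in the rack: stem 12 mm thick, 45 mm long, round tip; head 32 mm thick, 45 mm high, with a 34 mm flange. Origin at the centre of the flange's underside, which rests on the rack (fitted: on the well's mouth); z up. Heads are alike, only stems differ (45, 65, 85 mm). It belongs in the well 47 mm deep. 0.14 kg. May be absent.
- probe_middle: Temperature probe, middle, hanging in the rack: stem 12 mm thick, 65 mm long, round tip; head 32 mm thick, 45 mm high, with a 34 mm flange. Origin at the centre of the flange's underside, which rests on the rack (fitted: on the well's mouth); z up. Heads are alike, only stems differ (45, 65, 85 mm). It belongs in the well 67 mm deep. 0.14 kg. May be absent.
- probe_long: Temperature probe, long, hanging in the rack: stem 12 mm thick, 85 mm long, round tip; head 32 mm thick, 45 mm high, with a 34 mm flange. Origin at the centre of the flange's underside, which rests on the rack (fitted: on the well's mouth); z up. Heads are alike, only stems differ (45, 65, 85 mm). It belongs in the well 87 mm deep. 0.14 kg. May be absent.
- cap_1: Brass cap standing on the bench: a skirt 50 mm outside, 40 mm inside and 10 mm deep, roof 8 mm, and a round knob 26 mm thick on top, 60 mm high in all. Origin at the centre of the skirt's lower rim; z up. On a well the skirt goes over the boss and the roof rests on the mouth (origin 105 mm above the bench). 0.15 kg. Caps that are not needed stay anywhere.
- cap_2: Brass cap standing on the bench: a skirt 50 mm outside, 40 mm inside and 10 mm deep, roof 8 mm, and a round knob 26 mm thick on top, 60 mm high in all. Origin at the centre of the skirt's lower rim; z up. On a well the skirt goes over the boss and the roof rests on the mouth (origin 105 mm above the bench). 0.15 kg. Caps that are not needed stay anywhere.
- bean_tray: Bystander: steel bean tray 110 x 130 x 45 mm with a wooden handle 110 mm long along its -y, beyond the caps. Origin under its middle.
- tin: Bystander: coffee tin, 84 mm across, 130 mm high. Origin under its middle.
- scoop: Bystander: long spoon with a wooden handle, 170 mm, lying on the bench.
Not all that is in view belongs to the job. What is shaped like the probe_middle but blue or brown is not meant.

How it is judged (in metres and radians):
On the way, in this order (a step that is already met when the one before it is completed fails the run):
1. the plunger is pulled up and twisted so that it is held out (value of joint plunger above 0.0085 m and value of joint tee above 0.55 rad), for 0.2 s.
2. the funnel arm is swung to its parked stop (value of joint swing above 1.08 rad), for 0.2 s.
3. the plunger is twisted back and its pin locks the parked arm (value of joint swing above 1.08 rad and value of joint plunger below 0.003 m and value of joint tee below 0.2 rad), for 0.2 s.
4. the depth rod's tip is lowered to the bottom of a well ((distance between rod_tip and bottom_a_c0 below 0.009 m or distance between rod_tip and bottom_b_c0 below 0.009 m or distance between rod_tip and bottom_c_c0 below 0.009 m)), for 0.1 s.
At the end, for the whole second after the job is handed in: Arm parked (above 1.08 rad), plunger in (under 3 mm, twist under 0.2). Rod in its own hole. Each probe present stands in its matching well, flange on the mouth (3.5 mm in height, 6 mm sideways). A cap sits level on each other well (3.5 mm, 9 mm sideways) (all of step 3 and horizontal distance between rod and rod_rest below 0.006 m and height (world z) of rod between 0.126 and 0.134 m and angle between each of rod, probe_short, probe_middle, probe_long's own z axis and vertical below 0.1 rad and horizontal distance between probe_short and bottom_a_c0 below 0.006 m and height (world z) of probe_short between 0.11 and 0.1185 m and linear speed of each of probe_short, probe_middle, probe_long below 0.02 m/s and horizontal distance between probe_middle and bottom_b_c0 below 0.006 m and height (world z) of probe_middle between 0.11 and 0.1185 m and horizontal distance between probe_long and bottom_c_c0 below 0.006 m and height (world z) of probe_long between 0.11 and 0.1185 m and ((horizontal distance between cap_1 and bottom_a_c0 below 0.009 m and height (world z) of cap_1 between 0.1 and 0.1085 m and angle between cap_1's own z axis and vertical below 0.1 rad and linear speed of cap_1 below 0.02 m/s) or (horizontal distance between cap_2 and bottom_a_c0 below 0.009 m and height (world z) of cap_2 between 0.1 and 0.1085 m and angle between cap_2's own z axis and vertical below 0.1 rad and linear speed of cap_2 below 0.02 m/s) or (horizontal distance between probe_short and bottom_a_c0 below 0.006 m and height (world z) of probe_short between 0.11 and 0.1185 m and angle between probe_short's own z axis and vertical below 0.1 rad and linear speed of probe_short below 0.02 m/s)) and ((horizontal distance between cap_1 and bottom_b_c0 below 0.009 m and height (world z) of cap_1 between 0.1 and 0.1085 m and angle between cap_1's own z axis and vertical below 0.1 rad and linear speed of cap_1 below 0.02 m/s) or (horizontal distance between cap_2 and bottom_b_c0 below 0.009 m and height (world z) of cap_2 between 0.1 and 0.1085 m and angle between cap_2's own z axis and vertical below 0.1 rad and linear speed of cap_2 below 0.02 m/s) or (horizontal distance between probe_middle and bottom_b_c0 below 0.006 m and height (world z) of probe_middle between 0.11 and 0.1185 m and angle between probe_middle's own z axis and vertical below 0.1 rad and linear speed of probe_middle below 0.02 m/s)) and ((horizontal distance between cap_1 and bottom_c_c0 below 0.009 m and height (world z) of cap_1 between 0.1 and 0.1085 m and angle between cap_1's own z axis and vertical below 0.1 rad and linear speed of cap_1 below 0.02 m/s) or (horizontal distance between cap_2 and bottom_c_c0 below 0.009 m and height (world z) of cap_2 between 0.1 and 0.1085 m and angle between cap_2's own z axis and vertical below 0.1 rad and linear speed of cap_2 below 0.02 m/s) or (horizontal distance between probe_long and bottom_c_c0 below 0.006 m and height (world z) of probe_long between 0.11 and 0.1185 m and angle between probe_long's own z axis and vertical below 0.1 rad and linear speed of probe_long below 0.02 m/s))); the robot touches nothing.
It fails at once if a probe is put into a well that it does not match (more than 25 mm in) ((horizontal distance between probe_short and bottom_b_c0 below 0.012 m and height (world z) of probe_short below 0.135 m) or (horizontal distance between probe_short and bottom_c_c0 below 0.012 m and height (world z) of probe_short below 0.135 m) or (horizontal distance between probe_middle and bottom_a_c0 below 0.012 m and height (world z) of probe_middle below 0.155 m) or (horizontal distance between probe_middle and bottom_c_c0 below 0.012 m and height (world z) of probe_middle below 0.155 m) or (horizontal distance between probe_long and bottom_a_c0 below 0.012 m and height (world z) of probe_long below 0.175 m) or (horizontal distance between probe_long and bottom_b_c0 below 0.012 m and height (world z) of probe_long below 0.175 m)).
It fails at once if a probe is dropped or laid over (angle between any of probe_short, probe_middle, probe_long's own z axis and vertical above 0.9 rad).
It fails at once if the bean tray, tin or scoop is disturbed (moved more than 40 mm) (distance of any of bean_tray, tin, scoop from where it was at the start of the episode above 0.04 m).
Of probe_short, probe_middle, probe_long only 1 to 3 are there at a start; the rules pass over those that are not, and their reading is None.
At some moment in a run one of cap_1, cap_2 may be knocked a few centimetres aside while the robot is not near it.
It also fails if it takes over 200 s, if anything falls off the work surface, if the arm or the gripper's body presses on something with over 40 N, if the wrist force passes 120 N, or if a joint passes its speed limit or range.

## Working session

There is one attempt and no reset: what is moved stays moved. The work goes in short steps, Python scripts to look and compute and a tool call to move; the robot and the scene stay as the last step left them, time stands still between calls to the robot, and variables do not carry over. Pictures are saved under pics/ and viewed, at most 14 in all, crops included, and the job is handed in when it is done.

Besides the shell and the picture viewer there is one more tool, called after "Call:" as a command line: name --pt "numbers of a row" for each row, then --argument value for the rest. arm_command: Moves the arm, as the interface text tells. Its arguments: {"type":"object","properties":{"increments":{"type":"array"},"gripper":{"type":"number"},"force":{"type":"number"}},"required":["increments"]}

```bash
mkdir -p pics; ls; cat > h.py <<'E'
import numpy as np, cv2
from rig import ctrl, vision
def snap(n):
    return vision.snapshot(n)
def world(s,mask=None):
    z=s["range_z"]; v,u=np.mgrid[0:480,0:640]
    K=s["mtx"]; p=np.stack([(u-K[0,2])/K[0,0]*z,(v-K[1,2])/K[1,1]*z,z],-1)
    return (p-s["t"])@s["R"]   # R^T (p-t)
def save(img,n): cv2.imwrite("pics/"+n,cv2.cvtColor(img,cv2.COLOR_RGB2BGR))
def proj(s,X):
    c=s["R"]@np.asarray(X)+s["t"]; p=s["mtx"]@c; return p[:2]/p[2]
E
python3 - <<'E'
from h import *
st=ctrl.read_state(); print(st, ctrl.tips_ahead)
for n in("scene","top"):
    s=snap(n); save(s["img"],n+"0.png"); print(n,s["mtx"].tolist(),s["R"].tolist(),s["t"])
    W=world(s)
    for q in["roaster","swing_handle","tee_grip","rack","rod","probe_short","cap_1","bean_tray","tin","scoop"]:
        for d in vision.outline_of(q,n)[:6]:
            m=d["mask"]&(s["range_z"]>0)
            P=W[m]
            if len(P)==0: continue
            top=np.percentile(P[:,2],97); Q=P[P[:,2]>top-.006]
            print(q,round(d["score"],2),np.round(d["uv"]),m.sum(),"med",np.round(np.median(P,0),3),"top",round(top,3),np.round((Q.min(0)+Q.max(0))/2,3))
E
```

```text
pics
{'time': 0.0, 'joint_pos': array([ 5.29188236e+01,  1.79585431e+01,  8.58533508e+01, -2.17543826e-04,
        7.62598501e+01, -1.27979886e+01]), 'joint_vel': array([-0.00379874, -0.02440689, -0.03238308, -0.10797577, -0.08769541,
        0.06618435]), 'joint_torque': array([ 7.49696683e-04, -4.02208185e+01, -2.52274328e+01,  6.95556169e-02,
        3.51542572e-02, -1.19596921e-04]), 'tool_pos': array([0.21575853, 0.47836363, 0.24617343]), 'tcp_rot': array([[-9.11524256e-01,  4.11245626e-01, -7.52047959e-04],
       [ 4.11246222e-01,  9.11523748e-01, -1.00118194e-03],
       [ 2.73777879e-04, -1.22187851e-03, -9.99999216e-01]]), 'force': array([-0.36171833, -0.07320145,  0.30945595]), 'ft_torque': array([ 0.02476675,  0.05580196, -0.03562126]), 'finger_force': 0.0, 'gripper_width': 0.08788505043323401} 0.008
scene [[492.6372104690367, 0.0, 317.0653675404288], [0.0, 492.6372104690367, 234.1391359989527], [0.0, 0.0, 1.0]] [[0.8743792671979697, 0.485196196445215, 0.006748929503091899], [0.3936548804395689, -0.7011419258640543, -0.5945046971233733], [-0.28371946038375667, 0.522479330
[... 2580 characters left out ...]
0.175]
probe_short 0.53 [438. 290.] 7844 med [ 0.479 -0.279  0.129] top 0.132 [ 0.486 -0.298  0.15 ]
cap_1 0.71 [343. 302.] 481 med [ 0.468 -0.106  0.018] top 0.061 [ 0.469 -0.107  0.06 ]
cap_1 0.59 [347. 249.] 454 med [ 0.579 -0.118  0.019] top 0.062 [ 0.584 -0.119  0.06 ]
bean_tray 0.93 [344. 176.] 3978 med [ 0.749 -0.121  0.004] top 0.046 [ 0.786 -0.119  0.044]
tin 0.63 [278. 144.] 2049 med [0.775 0.018 0.128] top 0.132 [0.793 0.021 0.131]
tin 0.15 [344. 179.] 3907 med [ 0.748 -0.121  0.004] top 0.046 [ 0.786 -0.119  0.044]
scoop 0.58 [460. 186.] 838 med [ 0.712 -0.377  0.012] top 0.02 [ 0.694 -0.386  0.019]
scoop 0.22 [278. 144.] 2069 med [0.775 0.018 0.128] top 0.132 [0.793 0.021 0.131]
```

View pics/scene0.png

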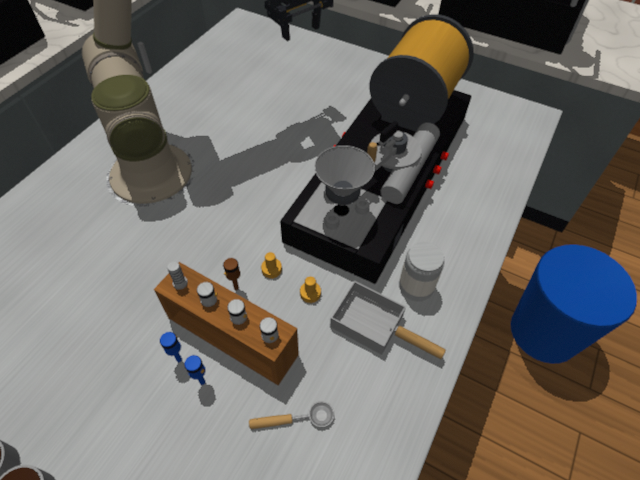

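View pics/top0.png

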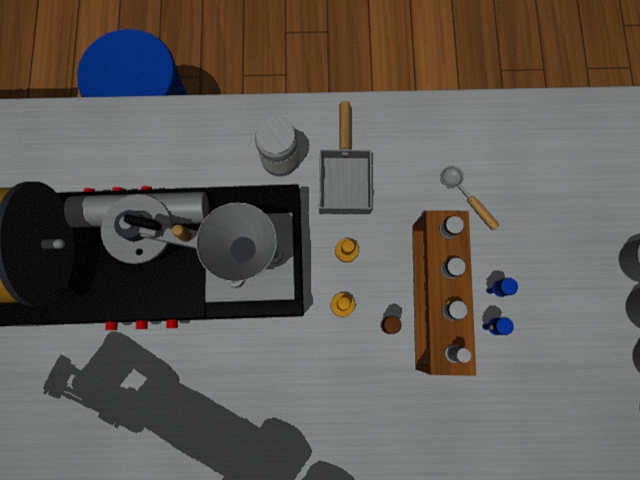

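The pictures show the funnel over the wells at scene (345,170), with the tee at (400,140) and the wooden handle at (373,150). The rack has the grey rod at (177,275) and three white probes at (206,294), (236,311) and (268,330). The caps are at (271,264) and (310,289).

Look-alikes for the probes are the brown one at (232,268) and the blue ones at (171,345) and (195,368), none of them in the rack. The tee could be confused with the wooden handle and the pipe. I choose the black bar by the hub, and the white probes in the rack.

```bash
python3 - <<'E'
from h import *
s=snap("scene"); t=snap("top")
P=np.concatenate([world(x)[x["range_z"]>0] for x in (s,t)])
def rect(Q): 
    r=cv2.minAreaRect((Q[:,:2]*1000).astype(np.float32)); return np.round(r[0],1),np.round(r[1],1),round(r[2],2)
D=P[(P[:,2]>.086)&(P[:,2]<.094)&(P[:,0]>.35)&(P[:,0]<.78)&(P[:,1]>-.05)&(P[:,1]<.7)]
print("deck",rect(D))
for y0 in np.arange(0.0,.5,.08):
    q=D[abs(D[:,1]-y0-.02)<.015]; print(round(y0+.02,2),np.round(np.percentile(q[:,0],[.5,99.5]),4) if len(q)>20 else None)
for x0 in (.48,.52,.56,.6,.64):
    q=D[abs(D[:,0]-x0)<.015]; print("y@",x0,np.round(np.percentile(q[:,1],[.3]),4))
R=P[(P[:,2]>.126)&(P[:,2]<.133)&(P[:,1]<-.2)&(P[:,1]>-.4)]
print("rack",rect(R))
T=P[(P[:,2]>.243)&(P[:,2]<.256)&(abs(P[:,0]-.597)<.04)&(abs(P[:,1]-.23)<.045)]; print("tee",rect(T))
H=P[(P[:,2]>.192)&(P[:,2]<.2)&(abs(P[:,0]-.58)<.06)&(abs(P[:,1]-.27)<.06)]; print("hub",rect(H),len(H))
h=P[(P[:,2]>.230)&(P[:,2]<.240)&(abs(P[:,0]-.57)<.05)&(abs(P[:,1]-.17)<.06)]; 
print("handle",rect(h),len(h))
F=P[(P[:,2]>.236)&(P[:,2]<.244)&(P[:,1]<.15)]; print("rim",rect(F))
a=cv2.resize(s["img"][230:400,130:330],None,fx=3,fy=3,interpolation=cv2.INTER_CUBIC)
b=cv2.resize(s["img"][100:230,300:460],None,fx=2.5,fy=2.5,interpolation=cv2.INTER_CUBIC)
save(a,"rack.png"); print(a.shape)
c=cv2.resize(t["img"][190:300,90:290],None,fx=4,fy=4,interpolation=cv2.INTER_CUBIC); save(c,"tee.png")
E
```

```text
deck (array([607.6, 313.1]), array([332.1, 682.1]), 1.02)
0.02 [0.4482 0.7529]
0.1 [0.4458 0.7045]
0.18 [0.4451 0.7029]
0.26 [0.4429 0.7018]
0.34 [0.4421 0.6996]
0.42 [0.4415 0.6991]
0.5 [0.439  0.6984]
y@ 0.48 [-0.0253]
y@ 0.52 [-0.0256]
y@ 0.56 [-0.0264]
y@ 0.6 [-0.0256]
y@ 0.64 [-0.0247]
rack (array([ 484.9, -298.2]), array([ 83.9, 302.4]), 87.75)
tee (array([597.4, 229.7]), array([56.3, 15.8]), 76.68)
hub (array([601.4, 249.8]), array([76.2, 30.4]), 77.9) 210
handle (array([570.6, 171.6]), array([118.1,  95.5]), 86.82) 685
rim (array([180.3,  24.8]), array([241.3, 890.7]), 89.29)
(510, 600, 3)
```

View pics/rack.png

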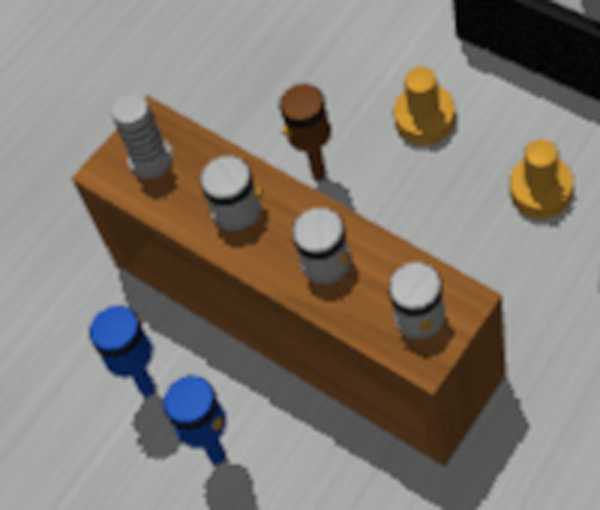

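View pics/tee.png

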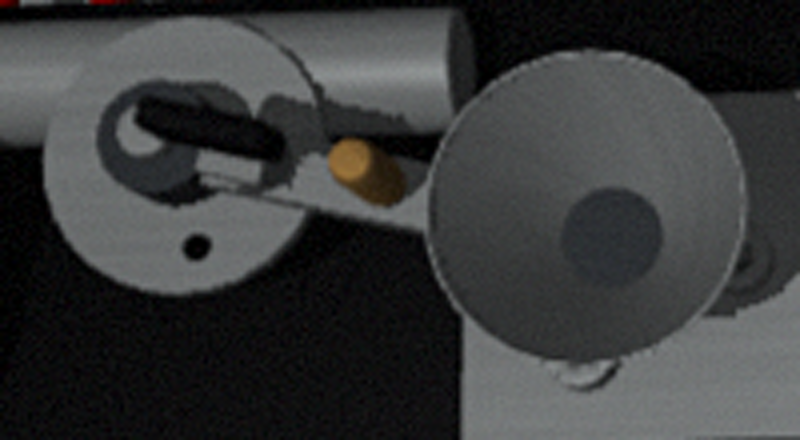

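The crops confirm that the black bar (top crop at about (210,125)) is the tee, the wooden handle is at (352,160), and all three rack heads are white probes. Stem lengths are hidden behind the board, so I'll read them after lifting. First I go above the tee.

Call:
arm_command --pt "0 0 -0.06 0" --pt "-0.45 -0.069 -0.07 79" --pt "-0.45 -0.069 -0.07 79" --pt "-0.45 -0.069 -0.07 79" --pt "-0.45 -0.069 -0.07 79" --pt "-0.45 -0.069 -0.07 79" --pt "-0.45 -0.069 -0.07 79" --pt "-0.45 -0.069 -0.07 79" --gripper 0.5

```text
time: 2.2
tool_pos: [0.5842, 0.239, 0.3164]
tcp_rot: [[0.171, 0.985, 0.0], [0.985, -0.171, 0.0], [0.0, 0.0, -1.0]]
force: [-0.6, 0.5, 0.6]
gripper_width: 0.0436
finger_force: 0.0
```

```bash
cat >> h.py <<'E'
def rel(x,y,z,psi):
    "shift/turn from the measured pose to a TCP target; psi = world yaw of tool y"
    st=ctrl.read_state(); R=st["tcp_rot"]; d=R.T@(np.array([x,y,z])-st["tool_pos"])
    now=np.degrees(np.arctan2(R[1,1],R[0,1])); tu=-((psi-now+180)%360-180)
    print("pos",np.round(st["tool_pos"],4),"psi",round(now,1),"j6",round(st["joint_pos"][5],1),"t",round(st["time"],2),"w",round(st["gripper_width"],4),"F",np.round(st["force"],1))
    print(" rel",np.round(d,4),"turn",round(tu,1))
E
python3 -c "
from h import *
rel(.597,.231,.225,-13)"
```

```text
pos [0.5842 0.239  0.3164] psi -9.8 j6 21.5 t 2.2 w 0.0436 F [-0.6  0.5  0.6]
 rel [-0.0057  0.0139  0.0915] turn 3.2
```

Call:
arm_command --pt "0 0 0 0" --pt "0 0 0 0"

```text
time: 2.45
tool_pos: [0.5824, 0.2407, 0.3162]
tcp_rot: [[0.164, 0.987, -0.0], [0.987, -0.164, 0.0], [0.0, -0.0, -1.0]]
force: [-0.8, 0.1, -0.1]
gripper_width: 0.044
finger_force: 0.0
```

```bash
python3 -c "
from h import *
rel(.597,.231,.225,-13)"
```

```text
pos [0.5824 0.2407 0.3162] psi -9.4 j6 21.2 t 2.45 w 0.044 F [-0.8  0.1 -0.1]
 rel [-0.0072  0.0161  0.0912] turn 3.6
```

Call:
arm_command --pt "-0.007 0.016 0.03 3.5" --pt "-0.007 0.016 0.06 3.5" --pt "-0.007 0.016 0.091 3.5" --pt "-0.007 0.016 0.091 3.5" --pt "-0.007 0.016 0.091 3.5"

```text
time: 3.08
tool_pos: [0.5973, 0.2316, 0.2273]
tcp_rot: [[0.223, 0.975, 0.003], [0.975, -0.223, 0.001], [0.001, 0.002, -1.0]]
force: [0.3, 0.1, 1.3]
gripper_width: 0.0437
finger_force: 0.0
```

Call:
arm_command --pt "0 0 0 0" --pt "0 0 0 0" --pt "0 0 0 0" --gripper 0 --force 40

```text
time: 3.45
tool_pos: [0.5974, 0.2308, 0.2257]
tcp_rot: [[0.225, 0.974, 0.0], [0.974, -0.225, 0.0], [0.0, 0.0, -1.0]]
force: [-1.9, 0.6, 1.1]
gripper_width: 0.0161
finger_force: 1.4
```

Call:
arm_command --pt "0 0 -0.004 0" --pt "0 0 -0.008 0" --pt "0 0 -0.0125 0" --pt "0 0 -0.0125 0"

```text
time: 3.95
tool_pos: [0.5965, 0.231, 0.237]
tcp_rot: [[0.224, 0.975, -0.003], [0.975, -0.224, -0.0], [-0.001, -0.003, -1.0]]
force: [-5.3, 2.6, -8.4]
gripper_width: 0.0137
finger_force: 40.0
```

```bash
python3 -c "
from h import *
rel(.597,.231,.225,-13)"
```

```text
pos [0.5965 0.231  0.237 ] psi -13.0 j6 23.6 t 3.95 w 0.0137 F [-5.3  2.6 -8.4]
 rel [0.0001 0.0005 0.012 ] turn 0.0
```

Call:
arm_command --pt "0 0 -0.001 -3" --pt "0 0 -0.001 -10" --pt "0 0 -0.001 -20" --pt "0 0 -0.001 -30" --pt "0 0 -0.001 -40" --pt "0 0 -0.001 -50" --pt "0 0 -0.001 -60" --pt "0 0 -0.001 -66"

```text
time: 4.95
tool_pos: [0.597, 0.2312, 0.2378]
tcp_rot: [[-0.802, 0.598, -0.002], [0.598, 0.802, 0.001], [0.002, -0.001, -1.0]]
force: [-1.7, 3.6, -9.6]
gripper_width: 0.0134
finger_force: 40.0
```

Call:
arm_command --pt "0 0 0.0 0" --pt "0 0 0.001 0" --pt "0 0 0.002 0"

```text
time: 5.32
tool_pos: [0.5971, 0.2311, 0.2365]
tcp_rot: [[-0.798, 0.603, -0.001], [0.603, 0.798, 0.0], [0.001, -0.0, -1.0]]
force: [-4.1, 4.3, -8.4]
gripper_width: 0.0137
finger_force: 40.0
```

```bash
python3 -c "
from h import *
rel(.597,.231,.225,-13)"
```

```text
pos [0.5971 0.2311 0.2365] psi 52.9 j6 -42.3 t 5.33 w 0.0137 F [-4.1  4.3 -8.4]
 rel [-0.     -0.0001  0.0115] turn 65.9
```

Call:
arm_command --pt "0 0 0 0" --pt "0 0 0 0" --pt "0 0 -0.03 0" --pt "0 0 -0.065 0" --pt "0 0 -0.065 0" --gripper 0.38

```text
time: 5.95
tool_pos: [0.5983, 0.2306, 0.3055]
tcp_rot: [[-0.798, 0.602, 0.007], [0.602, 0.798, 0.001], [-0.005, 0.005, -1.0]]
force: [0.2, 0.8, -0.1]
gripper_width: 0.0336
finger_force: 0.0
```

```bash
python3 - <<'E'
from h import *
rel(.5835,.1728,.212,-13)
s=snap("top")
for n in ("top",):
    a=cv2.resize(s["img"][170:300,90:290],None,fx=4,fy=4,interpolation=cv2.INTER_CUBIC); save(a,"t1.png")
P=world(s)[s["range_z"]>0]
T=P[(P[:,2]>.25)&(P[:,2]<.265)&(abs(P[:,0]-.597)<.04)&(abs(P[:,1]-.23)<.045)]
print(len(T), cv2.minAreaRect((T[:,:2]*1000).astype(np.float32)) if len(T)>10 else 0, np.median(T[:,2]))
E
```

```text
pos [0.5983 0.2306 0.3055] psi 53.0 j6 -42.3 t 5.95 w 0.0336 F [ 0.2  0.8 -0.1]
 rel [-0.0225 -0.0556  0.0933] turn 66.0
0 0 nan
  return _methods._mean(a, axis=axis, dtype=dtype,
  ret = ret.dtype.type(ret / rcount)
```

Call:
arm_command --pt "-0.0225 -0.0555 0 66" --pt "-0.0225 -0.0555 0 66" --pt "-0.0225 -0.0555 0 66" --pt "-0.0225 -0.0555 0 66" --pt "-0.0225 -0.0555 0 66" --pt "-0.0225 -0.0555 0 66" --pt "-0.0225 -0.0555 0 66" --pt "-0.0225 -0.0555 0.02 66" --gripper 0.6

```text
time: 7.0
tool_pos: [0.5823, 0.1729, 0.2822]
tcp_rot: [[0.222, 0.975, 0.002], [0.975, -0.222, 0.0], [0.001, 0.002, -1.0]]
force: [-0.2, -0.2, -0.1]
gripper_width: 0.0527
finger_force: 0.0
```

```bash
python3 - <<'E'
from h import *
rel(.5835,.1728,.212,-13)
for n in ("top","scene"):
    s=snap(n)
    if n=="top": save(cv2.resize(s["img"][170:300,90:290],None,fx=4,fy=4,interpolation=cv2.INTER_CUBIC),"t2.png")
    P=world(s)[s["range_z"]>0]
    T=P[(P[:,2]>.243)&(P[:,2]<.268)&(abs(P[:,0]-.597)<.04)&(P[:,1]>.21)&(P[:,1]<.28)]
    if len(T)>10: print(n,len(T), cv2.minAreaRect((T[:,:2]*1000).astype(np.float32)), np.median(T[:,2]))
E
```

```text
pos [0.5823 0.1729 0.2822] psi -12.8 j6 18.3 t 7.0 w 0.0527 F [-0.2 -0.2 -0.1]
 rel [0.0002 0.001  0.0702] turn 0.2
scene 35 ((616.18603515625, 219.595947265625), (9.63723087310791, 17.82415008544922), 15.369522094726562) 0.2529089260294104
```

View pics/t2.png

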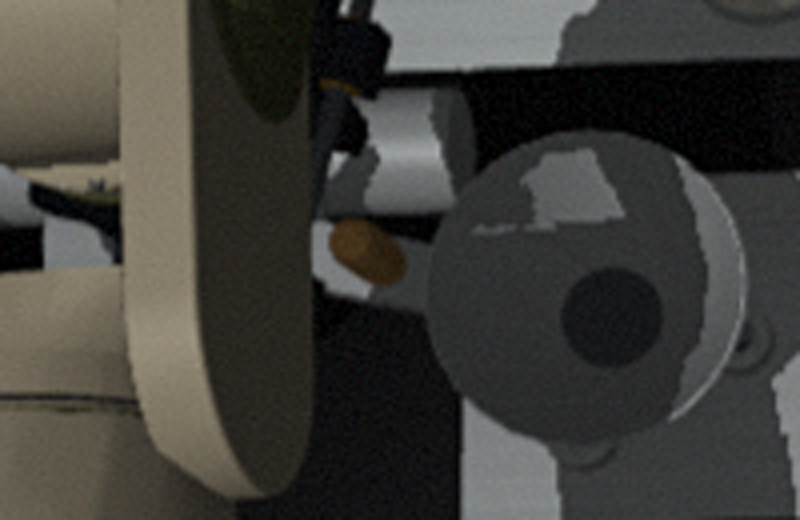

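The handle shows at about (365,250) in the crop, next to the gripper, with the tee mostly hidden. The scene depth shows the twisted bar's end standing up at 0.253, so it is held out. I'll grip the handle and swing.

Call:
arm_command --pt "0 0.001 0.035 0" --pt "0 0.001 0.07 0" --pt "0 0.001 0.07 0" --pt "0 0.001 0.07 0"

```text
time: 7.6
tool_pos: [0.5836, 0.1728, 0.2137]
tcp_rot: [[0.224, 0.975, 0.002], [0.975, -0.224, 0.0], [0.001, 0.002, -1.0]]
force: [-0.3, 0.8, 1.0]
gripper_width: 0.0528
finger_force: 0.0
```

Call:
arm_command --pt "0 0 0 0" --pt "0 0 0 0" --pt "0 0 0 0" --gripper 0 --force 10

```text
time: 7.98
tool_pos: [0.583, 0.1727, 0.2122]
tcp_rot: [[0.225, 0.974, 0.001], [0.974, -0.225, 0.0], [0.0, 0.001, -1.0]]
force: [-0.0, 0.6, -0.2]
gripper_width: 0.0251
finger_force: 0.0
```

Call:
arm_command --pt "0.001 -0.0146 0 8" --pt "0.004 -0.029 0 16" --pt "0.01 -0.0444 0 25" --pt "0.017 -0.0572 0 33" --pt "0.027 -0.0703 0 42" --pt "0.0375 -0.0804 0 50" --pt "0.0494 -0.089 0 58" --pt "0.0623 -0.0959 0 66"

```text
time: 8.98
tool_pos: [0.503, 0.2546, 0.2121]
tcp_rot: [[0.982, 0.186, -0.001], [0.186, -0.982, -0.002], [-0.001, 0.001, -1.0]]
force: [0.4, -4.4, 0.1]
gripper_width: 0.0214
finger_force: 10.0
```

```bash
python3 -c "
from h import *
rel(.504,.2549,.212,-79)"
```

```text
pos [0.503  0.2546 0.2121] psi -79.3 j6 94.3 t 8.97 w 0.0214 F [ 0.4 -4.4  0.1]
 rel [ 0.001  -0.0001  0.0001] turn -0.3
```

Call:
arm_command --pt "0 -0.002 0 0" --pt "0 -0.002 0 0"

```text
time: 9.22
tool_pos: [0.5029, 0.2555, 0.212]
tcp_rot: [[0.981, 0.192, -0.001], [0.192, -0.981, -0.003], [-0.002, 0.003, -1.0]]
force: [-3.5, -9.5, 3.4]
gripper_width: 0.0217
finger_force: 10.0
```

Call:
arm_command --pt "0 0 0 0" --pt "0 0 0 0" --pt "0 0 -0.05 0" --pt "0 0 -0.1 0" --pt "0 0 -0.1 0" --gripper 0.5

```text
time: 9.85
tool_pos: [0.504, 0.2574, 0.3155]
tcp_rot: [[0.981, 0.192, 0.007], [0.192, -0.981, 0.002], [0.007, -0.001, -1.0]]
force: [-0.3, 1.1, 0.1]
gripper_width: 0.044
finger_force: 0.0
```

Call:
arm_command --pt "-0.06 0.0 0 0" --pt "-0.12 0 0 0" --pt "-0.18 0 0 0" --pt "-0.18 0 0 0" --pt "-0.18 0 0 0" --gripper 0.38

```text
time: 10.48
tool_pos: [0.3268, 0.2226, 0.3115]
tcp_rot: [[0.982, 0.191, 0.0], [0.191, -0.982, 0.0], [0.0, -0.0, -1.0]]
force: [-0.1, -0.4, -0.7]
gripper_width: 0.0336
finger_force: 0.0
```

```bash
python3 - <<'E'
from h import *
rel(.563,.266,.24,-14)
for n in ("top","scene"):
    s=snap(n); W=world(s)
    P=W[s["range_z"]>0]
    for nm,zl,zh,c,r in (("tee",.248,.265,(.563,.266),.04),("handle",.231,.239,(.504,.255),.025)):
        T=P[(P[:,2]>zl)&(P[:,2]<zh)&(abs(P[:,0]-c[0])<r)&(abs(P[:,1]-c[1])<r)]
        if len(T)>10: print(n,nm,len(T), cv2.minAreaRect((T[:,:2]*1000).astype(np.float32)), np.median(T[:,2]))
    save(s["img"],n+"2.png")
E
```

```text
pos [0.3268 0.2226 0.3115] psi -79.0 j6 96.1 t 10.47 w 0.0336 F [-0.1 -0.4 -0.7]
 rel [0.2401 0.0026 0.0716] turn -65.0
top tee 313 ((562.8132934570312, 266.3132629394531), (55.2654914855957, 14.039995193481445), 76.94012451171875) 0.2570910210992293
top handle 109 ((504.3282775878906, 255.080810546875), (18.418468475341797, 17.512718200683594), 63.35315704345703) 0.2343423454962926
scene tee 122 ((564.3789672851562, 263.62445068359375), (54.40276336669922, 14.451848030090332), 73.91637420654297) 0.25569599987481195
scene handle 32 ((505.1493225097656, 252.75210571289062), (17.125513076782227, 19.344751358032227), 41.0359992980957) 0.23438081617399842
```

View pics/top2.png

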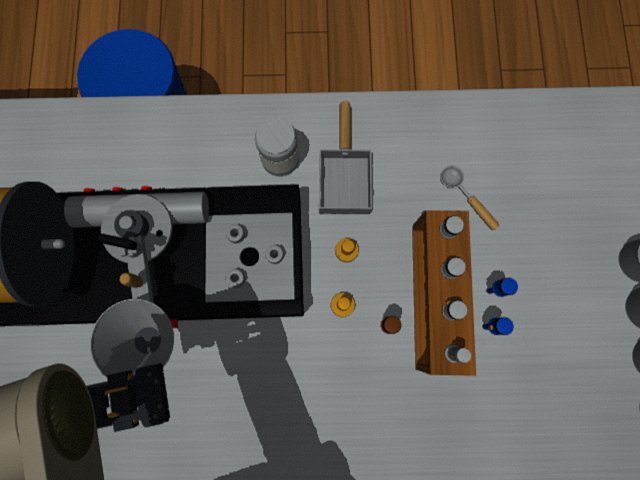

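The arm is parked, with the funnel at pixel (133,340). The wells are at (236,232), (275,253) and (236,277), and the tee is at (122,240) with its bar at 77°, held out. Next: grip it again, twist back and release.

Call:
arm_command --pt "0.04 0.0 0 -10" --pt "0.08 0.001 0 -20" --pt "0.12 0.001 0 -30" --pt "0.16 0.002 0 -40" --pt "0.2 0.002 0 -50" --pt "0.24 0.003 0 -60" --pt "0.24 0.003 0 -66" --pt "0.24 0.003 0.03 -66"

```text
time: 11.58
tool_pos: [0.5644, 0.2655, 0.2814]
tcp_rot: [[0.224, 0.975, 0.002], [0.975, -0.224, 0.001], [0.001, 0.002, -1.0]]
force: [-0.1, -0.3, -0.3]
gripper_width: 0.0336
finger_force: 0.0
```

```bash
python3 -c "
from h import *
rel(.563,.266,.236,-13)"
```

```text
pos [0.5644 0.2655 0.2814] psi -12.9 j6 27.4 t 11.57 w 0.0336 F [-0.1 -0.3 -0.3]
 rel [ 0.0001 -0.0016  0.0454] turn 0.1
```

Call:
arm_command --pt "0 -0.0015 0.025 0" --pt "0 -0.0015 0.045 0" --pt "0 -0.0015 0.045 0" --pt "0 -0.0015 0.045 0"

```text
time: 12.08
tool_pos: [0.5617, 0.2658, 0.2372]
tcp_rot: [[0.225, 0.974, 0.001], [0.974, -0.225, 0.0], [0.0, 0.001, -1.0]]
force: [-0.9, 0.1, -0.8]
gripper_width: 0.0334
finger_force: 0.0
```

Call:
arm_command --pt "0 0 0 0" --pt "0 0 0 0" --pt "0 0 0 0" --pt "0 0 -0.002 0" --gripper 0 --force 40

```text
time: 12.58
tool_pos: [0.5615, 0.2656, 0.2381]
tcp_rot: [[0.225, 0.974, 0.0], [0.974, -0.225, -0.0], [-0.0, 0.0, -1.0]]
force: [7.8, 1.1, -8.8]
gripper_width: 0.0136
finger_force: 40.0
```

Call:
arm_command --pt "0 0 0 8" --pt "0 0 0 17" --pt "0 0 0 26" --pt "0 0 0 35" --pt "0 0 0 44" --pt "0 0 0 53" --pt "0 0 0 61" --pt "0 0 0 65"

```text
time: 13.58
tool_pos: [0.5607, 0.2664, 0.2374]
tcp_rot: [[0.979, 0.206, -0.002], [0.206, -0.979, 0.001], [-0.002, -0.001, -1.0]]
force: [2.9, 2.6, -8.6]
gripper_width: 0.014
finger_force: 40.0
```

Call:
arm_command --pt "0 0 0.004 0" --pt "0 0 0.008 0" --pt "0 0 0.011 0" --pt "0 0 0.011 0"

```text
time: 14.08
tool_pos: [0.5609, 0.2659, 0.2278]
tcp_rot: [[0.978, 0.209, -0.0], [0.209, -0.978, 0.0], [-0.0, -0.0, -1.0]]
force: [-0.1, 4.4, -6.6]
gripper_width: 0.0132
finger_force: 40.0
```

Call:
arm_command --pt "0 0 0 0" --pt "0 0 0 0" --pt "0 0 -0.05 0" --pt "0 0 -0.1 0" --pt "0 0 -0.1 0" --gripper 0.5

```text
time: 14.7
tool_pos: [0.5619, 0.2657, 0.3324]
tcp_rot: [[0.978, 0.208, 0.008], [0.208, -0.978, 0.002], [0.008, 0.0, -1.0]]
force: [-0.4, -0.0, -0.1]
gripper_width: 0.0441
finger_force: 0.0
```

Call:
arm_command --pt "-0.06 0.06 0 0" --pt "-0.1 0.12 0 0" --pt "-0.14 0.18 0 0" --pt "-0.14 0.24 0 0" --pt "-0.14 0.3 0 0" --pt "-0.14 0.36 0 0" --pt "-0.14 0.42 0 0" --pt "-0.14 0.48 0 0"

```text
time: 15.7
tool_pos: [0.5189, -0.2119, 0.3271]
tcp_rot: [[0.978, 0.208, -0.001], [0.208, -0.978, 0.0], [-0.001, -0.001, -1.0]]
force: [1.5, 0.5, 0.2]
gripper_width: 0.044
finger_force: 0.0
```

```bash
python3 - <<'E'
from h import *
rel(.374,-.296,.19,-79)
s=snap("top"); W=world(s); P=W[s["range_z"]>0]; save(s["img"],"top3.png")
def circ(P,zl,zh,c,r):
    T=P[(P[:,2]>zl)&(P[:,2]<zh)&(np.hypot(P[:,0]-c[0],P[:,1]-c[1])<r)]
    return len(T),cv2.minAreaRect((T[:,:2]*1000).astype(np.float32)) if len(T)>8 else None,np.median(T[:,2])
print("tee",circ(P,.235,.265,(.563,.266),.04))
print("rod",circ(P,.19,.2,(.374,-.295),.03))
for c in((.448,-.296),(.522,-.299),(.597,-.301)): print("probe",circ(P,.170,.180,c,.03))
# wells: boss tops
w,h=.05,np.radians
for i,uv in enumerate(((236,232),(275,253),(236,277))):
    p=W[uv[1]+0,uv[0]]; q=circ(P,.111,.12,W[uv[1],uv[0]-0],.03); print("well",uv,p,q)
s=snap("scene"); P=world(s)[s["range_z"]>0]
print("rod",circ(P,.19,.2,(.374,-.295),.03))
for c in((.448,-.296),(.522,-.299),(.597,-.301)): print("probe",circ(P,.170,.180,c,.03))
E
```

```text
pos [ 0.5189 -0.2119  0.3271] psi -78.0 j6 43.8 t 15.7 w 0.044 F [1.5 0.5 0.2]
 rel [-0.1591  0.0522  0.1372] turn 1.0
tee (360, ((562.8017578125, 266.1894836425781), (55.183555603027344, 15.203152656555176), 12.152254104614258), np.float64(0.24669289733418592))
rod (0, None, np.float64(nan))
probe (0, None, np.float64(nan))
probe (171, ((516.2434692382812, -298.6897277832031), (33.43413162231445, 19.358779907226562), 87.76754760742188), np.float64(0.174145569082458))
probe (0, None, np.float64(nan))
well (236, 232) [0.61152006 0.10298708 0.07736876] (188, ((602.8306274414062, 100.26164245605469), (32.712467193603516, 31.188077926635742), 1.7134448289871216), np.float64(0.11487826606320423))
well (275, 253) [0.56984606 0.02645707 0.06522166] (189, ((561.4540405273438, 24.83621597290039), (31.750816345214844, 32.43486785888672), 55.06135940551758), np.float64(0.1144958740220769))
well (236, 277) [0.52331922 0.1041939  0.06279825] (188, ((516.3014526367188, 98.97671508789062), (31.971702575683594, 30.737529754638672), 3.9000957012176514), np.float64(0.11442098107318846))
rod (108, ((372.6804504394531, -295.52569580078125), (22.288394927978516, 23.21803855895996), 64.05278778076172), np.float64(0.19571217481953693))
probe (202, ((448.1727294921875, -298.59796142578125), (32.43532180786133, 31.375640869140625), 9.005938529968262), np.float64(0.17441666178318388))
probe (214, ((522.9124145507812, -301.7210998535156), (31.644428253173828, 30.730121612548828), 19.88092803955078), np.float64(0.17470394602110167))
probe (231, ((598.1469116210938, -303.7021789550781), (31.728349685668945, 31.657861709594727), 33.193241119384766), np.float64(0.17466853430589205))
  return _methods._mean(a, axis=axis, dtype=dtype,
  ret = ret.dtype.type(ret / rcount)
```

The plunger is locked: the tee top is at 0.2467 and the bar is in line with the arm. Now the depth rod.

```bash
python3 - <<'E'
from h import *
rel(.3727,-.2945,.25,-92)
s=snap("scene"); P=world(s)[s["range_z"]>0]
for c in((.603,.1),(.5615,.0248),(.5163,.099)):
    T=P[(P[:,2]>.110)&(P[:,2]<.12)&(np.hypot(P[:,0]-c[0],P[:,1]-c[1])<.03)]
    print(len(T),cv2.minAreaRect((T[:,:2]*1000).astype(np.float32)) if len(T)>8 else None)
E
```

```text
pos [ 0.5188 -0.2148  0.3254] psi -78.3 j6 43.9 t 15.8 w 0.0439 F [0.4 0.5 0. ]
 rel [-0.159   0.0485  0.0758] turn 13.7
106 ((602.9404296875, 99.37335205078125), (31.037487030029297, 34.098243713378906), 26.45762062072754)
118 ((562.2513427734375, 23.075658798217773), (30.43301773071289, 33.16590881347656), 27.949548721313477)
107 ((517.8448486328125, 96.4674072265625), (31.839096069335938, 33.36551284790039), 28.704362869262695)
```

Call:
arm_command --pt "-0.055 0.016 0.0 7" --pt "-0.11 0.032 0.02 13.7" --pt "-0.159 0.0485 0.05 13.7" --pt "-0.159 0.0485 0.075 13.7" --pt "-0.159 0.0485 0.075 13.7" --gripper 0.6

```text
time: 16.48
tool_pos: [0.3733, -0.289, 0.2517]
tcp_rot: [[1.0, -0.029, -0.002], [-0.029, -1.0, 0.003], [-0.002, -0.002, -1.0]]
force: [0.4, 0.6, 0.1]
gripper_width: 0.0528
finger_force: 0.0
```

```bash
python3 -c "
from h import *
rel(.3727,-.2945,.164,-92)"
```

```text
pos [ 0.3733 -0.289   0.2517] psi -91.7 j6 39.7 t 16.48 w 0.0528 F [0.4 0.6 0.1]
 rel [-0.0002  0.0058  0.0877] turn 0.3
```

Call:
arm_command --pt "0 0 0.03 0" --pt "0 0 0.03 0" --pt "0 0 0.03 0"

```text
time: 16.85
tool_pos: [0.3745, -0.2903, 0.2243]
tcp_rot: [[1.0, -0.028, 0.001], [-0.028, -1.0, -0.001], [0.001, 0.001, -1.0]]
force: [-0.2, 0.5, -0.4]
gripper_width: 0.0531
finger_force: 0.0
```

```bash
python3 -c "
from h import *
rel(.3727,-.2945,.164,-92)"
```

```text
pos [ 0.3745 -0.2903  0.2243] psi -91.6 j6 39.6 t 16.85 w 0.0531 F [-0.2  0.5 -0.4]
 rel [-0.0018  0.0042  0.0603] turn 0.4
```

Call:
arm_command --pt "-0.002 0.004 0.03 0" --pt "-0.002 0.004 0.06 0" --pt "-0.002 0.004 0.06 0" --pt "-0.002 0.004 0.06 0"

```text
time: 17.35
tool_pos: [0.3724, -0.2948, 0.1646]
tcp_rot: [[1.0, -0.029, 0.002], [-0.029, -1.0, -0.002], [0.002, 0.002, -1.0]]
force: [-0.2, -1.0, 0.4]
gripper_width: 0.0532
finger_force: 0.0
```

Call:
arm_command --pt "0 0 0 0" --pt "0 0 0 0" --pt "0 0 0 0" --pt "0 0 0 0" --gripper 0 --force 25

```text
time: 17.85
tool_pos: [0.3718, -0.2943, 0.1631]
tcp_rot: [[1.0, -0.029, 0.0], [-0.029, -1.0, -0.0], [0.0, 0.0, -1.0]]
force: [-0.0, 1.0, 3.1]
gripper_width: 0.0234
finger_force: 25.0
```

```bash
python3 -c "
from h import *
rel(.3727,-.2945,.164,-92)"
```

```text
pos [ 0.3718 -0.2943  0.1631] psi -91.7 j6 39.1 t 17.85 w 0.0234 F [-0.   1.   3.1]
 rel [ 0.0009  0.0002 -0.0009] turn 0.3
```

Call:
arm_command --pt "0 0 -0.045 0" --pt "0 0 -0.09 0" --pt "0 0 -0.135 0" --pt "0.03 -0.05 -0.135 0" --pt "0.06 -0.11 -0.135 0" --pt "0.09 -0.162 -0.135 0" --pt "0.12 -0.215 -0.135 0" --pt "0.15 -0.27 -0.135 0"

```text
time: 18.85
tool_pos: [0.53, -0.0274, 0.2977]
tcp_rot: [[1.0, -0.029, -0.0], [-0.029, -1.0, -0.0], [-0.0, 0.0, -1.0]]
force: [1.2, -0.8, -1.1]
gripper_width: 0.0233
finger_force: 25.0
```

Call:
arm_command --pt "0.03 -0.054 0 0" --pt "0.03 -0.054 0 0" --pt "0.03 -0.054 0 0"

```text
time: 19.23
tool_pos: [0.5606, 0.0234, 0.2974]
tcp_rot: [[1.0, -0.029, -0.001], [-0.029, -1.0, -0.0], [-0.001, 0.0, -1.0]]
force: [0.7, 1.2, -0.3]
gripper_width: 0.0234
finger_force: 25.0
```

```bash
python3 - <<'E'
from h import *
rel(.561,.0238,.26,-92)
s=snap("scene"); save(s["img"],"sc4.png")
E
```

```text
pos [0.5606 0.0234 0.2974] psi -91.7 j6 82.1 t 19.23 w 0.0234 F [ 0.7  1.2 -0.3]
 rel [ 0.0005 -0.0004  0.0374] turn 0.3
```

Call:
arm_command --pt "0 0 0.02 0" --pt "0 0 0.035 0" --pt "0 0 0.045 0" --pt "0 0 0.055 0" --pt "0 0 0.055 0"

```text
time: 19.9
tool_pos: [0.5606, 0.0237, 0.2423]
tcp_rot: [[1.0, -0.029, -0.001], [-0.029, -1.0, 0.0], [-0.001, -0.0, -1.0]]
force: [0.2, -0.8, -0.3]
gripper_width: 0.0236
finger_force: 25.0
```

Call:
arm_command --pt "0 0 0.015 0" --pt "0 0 0.023 0" --pt "0 0 0.025 0" --pt "0 0 0.025 0"

```text
time: 20.4
tool_pos: [0.5609, 0.0238, 0.2179]
tcp_rot: [[1.0, -0.029, 0.0], [-0.029, -1.0, -0.0], [0.0, 0.0, -1.0]]
force: [0.1, 0.5, -1.2]
gripper_width: 0.0234
finger_force: 25.0
```

Call:
arm_command --pt "0 0 0.01 0" --pt "0 0 0.016 0" --pt "0 0 0.019 0" --pt "0 0 0.02 0" --pt "0 0 0.02 0"

```text
time: 21.02
tool_pos: [0.5621, 0.0236, 0.2002]
tcp_rot: [[1.0, -0.029, 0.005], [-0.029, -1.0, -0.001], [0.005, 0.001, -1.0]]
force: [-0.5, 1.0, 13.8]
gripper_width: 0.0234
finger_force: 25.0
```

Well 2 is 67 mm deep. Next I test well 3.

Call:
arm_command --pt "0 0 -0.05 0" --pt "0 0 -0.1 0" --pt "-0.025 -0.037 -0.1 0" --pt "-0.047 -0.073 -0.1 0" --pt "-0.047 -0.073 -0.1 0" --pt "-0.047 -0.073 -0.1 0"

```text
time: 21.78
tool_pos: [0.5163, 0.0977, 0.2977]
tcp_rot: [[1.0, -0.029, 0.0], [-0.029, -1.0, -0.0], [0.0, 0.0, -1.0]]
force: [-0.3, -1.8, -1.8]
gripper_width: 0.0237
finger_force: 25.0
```

```bash
python3 -c "
from h import *
rel(.516,.0983,.242,-92)"
```

```text
pos [0.5163 0.0977 0.2977] psi -91.7 j6 89.6 t 21.77 w 0.0237 F [-0.3 -1.8 -1.8]
 rel [-0.0003 -0.0006  0.0557] turn 0.3
```

Call:
arm_command --pt "0 0 0.02 0" --pt "0 0 0.035 0" --pt "0 0 0.045 0" --pt "0 0 0.055 0" --pt "0 0 0.065 0" --pt "0 0 0.074 0" --pt "0 0 0.078 0" --pt "0 0 0.078 0"

```text
time: 22.78
tool_pos: [0.516, 0.0981, 0.2197]
tcp_rot: [[1.0, -0.029, -0.0], [-0.029, -1.0, -0.0], [-0.0, 0.0, -1.0]]
force: [0.1, -0.9, -2.1]
gripper_width: 0.0231
finger_force: 25.0
```

Call:
arm_command --pt "0 0 0.01 0" --pt "0 0 0.02 0" --pt "0 0 0.028 0" --pt "0 0 0.036 0" --pt "0 0 0.04 0" --pt "0 0 0.04 0"

```text
time: 23.52
tool_pos: [0.5166, 0.0981, 0.1806]
tcp_rot: [[1.0, -0.029, 0.002], [-0.029, -1.0, -0.0], [0.002, -0.0, -1.0]]
force: [-0.4, 0.3, 4.5]
gripper_width: 0.0231
finger_force: 25.0
```

Well 3 is 87 mm deep, so well 1 is 47. I'm returning the rod.

Call:
arm_command --pt "0 0 -0.06 0" --pt "0 0 -0.118 0" --pt "-0.02 0.058 -0.118 0" --pt "-0.039 0.116 -0.118 0" --pt "-0.058 0.174 -0.118 0" --pt "-0.078 0.232 -0.118 0" --pt "-0.097 0.29 -0.118 0" --pt "-0.117 0.348 -0.118 0"

```text
time: 24.52
tool_pos: [0.3879, -0.2481, 0.298]
tcp_rot: [[1.0, -0.029, 0.001], [-0.029, -1.0, -0.0], [0.001, 0.0, -1.0]]
force: [-0.3, -0.6, -1.6]
gripper_width: 0.0234
finger_force: 25.0
```

Call:
arm_command --pt "-0.016 0.048 0 0" --pt "-0.016 0.048 0 0" --pt "-0.016 0.048 0 0"

```text
time: 24.9
tool_pos: [0.3716, -0.2933, 0.2978]
tcp_rot: [[1.0, -0.029, 0.0], [-0.029, -1.0, 0.0], [0.0, -0.0, -1.0]]
force: [0.2, 0.7, -1.5]
gripper_width: 0.0235
finger_force: 25.0
```

```bash
python3 -c "
from h import *
rel(.3718,-.2943,.1636,-92)"
```

```text
pos [ 0.3716 -0.2933  0.2978] psi -91.7 j6 39.2 t 24.9 w 0.0235 F [ 0.2  0.7 -1.5]
 rel [0.0003 0.001  0.1342] turn 0.3
```

Call:
arm_command --pt "0 0.001 0.01 0" --pt "0 0.001 0.03 0" --pt "0 0.001 0.05 0" --pt "0 0.001 0.08 0" --pt "0 0.001 0.11 0" --pt "0 0.001 0.125 0" --pt "0 0.001 0.134 0" --pt "0 0.001 0.134 0"

```text
time: 25.9
tool_pos: [0.3717, -0.2943, 0.1637]
tcp_rot: [[1.0, -0.028, 0.0], [-0.028, -1.0, 0.0], [0.0, -0.0, -1.0]]
force: [0.2, -0.0, -1.8]
gripper_width: 0.0234
finger_force: 25.0
```

Call:
arm_command --pt "0 0 0 0" --pt "0 0 0 0" --pt "0 0 -0.04 0" --pt "0 0 -0.08 0" --pt "0 0 -0.08 0" --gripper 0.6

```text
time: 26.52
tool_pos: [0.3721, -0.2956, 0.2465]
tcp_rot: [[1.0, -0.029, 0.004], [-0.029, -1.0, -0.005], [0.004, 0.005, -1.0]]
force: [0.7, -0.9, -1.0]
gripper_width: 0.0533
finger_force: 0.0
```

```bash
python3 - <<'E'
from h import *
rel(.4477,-.2975,.20,-92)
s=snap("scene"); P=world(s)[s["range_z"]>0]
T=P[(P[:,2]>.19)&(P[:,2]<.2)&(np.hypot(P[:,0]-.373,P[:,1]+.295)<.03)]
print(len(T),cv2.minAreaRect((T[:,:2]*1000).astype(np.float32)),np.median(T[:,2]))
E
```

```text
pos [ 0.3721 -0.2956  0.2465] psi -91.7 j6 39.0 t 26.52 w 0.0533 F [ 0.7 -0.9 -1. ]
 rel [ 0.0755 -0.0005  0.0468] turn 0.3
111 ((373.7475280761719, -296.099609375), (22.2252197265625, 23.12201690673828), 27.2562313079834) 0.19525270236318815
```

Call:
arm_command --pt "0.04 0 0 0" --pt "0.0755 -0.0005 0.02 0" --pt "0.0755 -0.0005 0.05 0" --pt "0.0755 -0.0005 0.05 0" --pt "0.0755 -0.0005 0.05 0"

```text
time: 27.2
tool_pos: [0.4468, -0.2967, 0.1945]
tcp_rot: [[1.0, -0.03, 0.0], [-0.03, -1.0, -0.0], [0.0, 0.0, -1.0]]
force: [-0.6, -0.3, 0.4]
gripper_width: 0.0529
finger_force: 0.0
```

```bash
python3 -c "
from h import *
rel(.4477,-.2975,.149,-92)"
```

```text
pos [ 0.4468 -0.2967  0.1945] psi -91.7 j6 45.6 t 27.2 w 0.0529 F [-0.6 -0.3  0.4]
 rel [0.0009 0.0007 0.0455] turn 0.3
```

Call:
arm_command --pt "0.001 0.0005 0.025 0" --pt "0.001 0.0005 0.0455 0" --pt "0.001 0.0005 0.0455 0" --pt "0.001 0.0005 0.0455 0"

```text
time: 27.7
tool_pos: [0.4482, -0.2976, 0.1498]
tcp_rot: [[1.0, -0.03, 0.002], [-0.03, -1.0, -0.002], [0.002, 0.002, -1.0]]
force: [0.4, -0.7, 0.1]
gripper_width: 0.0531
finger_force: 0.0
```

Call:
arm_command --pt "0 0 0 0" --pt "0 0 0 0" --pt "0 0 0 0" --pt "0 0 0 0" --gripper 0 --force 25

```text
time: 28.2
tool_pos: [0.448, -0.2972, 0.1488]
tcp_rot: [[1.0, -0.029, 0.001], [-0.029, -1.0, -0.001], [0.001, 0.001, -1.0]]
force: [-1.2, 0.5, 4.7]
gripper_width: 0.0312
finger_force: 25.0
```

Call:
arm_command --pt "0 0 -0.03 0" --pt "0 0 -0.07 0" --pt "0 0 -0.11 0" --pt "0 0 -0.11 0" --pt "0 0 -0.11 0"

```text
time: 28.82
tool_pos: [0.4475, -0.2967, 0.257]
tcp_rot: [[1.0, -0.029, -0.002], [-0.029, -1.0, 0.002], [-0.002, -0.002, -1.0]]
force: [0.1, 0.0, -1.8]
gripper_width: 0.0313
finger_force: 25.0
```

```bash
cat >> h.py <<'E'
def stem(name):
    "z profile of depth points within 12 mm of the vertical line through the TCP; save a crop around it"
    st=ctrl.read_state(); x,y,z=st["tool_pos"]
    s=snap("scene"); W=world(s); d=np.hypot(W[...,0]-x,W[...,1]-y)
    m=(s["range_z"]>0)&(d<.013)&(W[...,2]<z-.022)
    hz=np.histogram(W[m][:,2],bins=np.arange(z-.019-.1,z-.015,.01)); print("flange z",z-.019,[(round(float(b-z+.019),3),int(c)) for b,c in zip(hz[1],hz[0])])
    img=s["img"].copy()
    for L in(.045,.065,.085):
        u=proj(s,(x,y,z-.019-L)); cv2.drawMarker(img,tuple(int(round(v)) for v in u+[14,0]),(255,0,0),cv2.MARKER_CROSS,3,1); print(L,np.round(u,1))
    u=proj(s,(x,y,z-.06)).astype(int); a=img[max(u[1]-50,0):u[1]+50,max(u[0]-60,0):u[0]+60]
    save(cv2.resize(a,None,fx=5,fy=5,interpolation=cv2.INTER_CUBIC),name)
E
python3 -c "
from h import *
rel(.4477,-.2975,.149,-92); stem('st1.png')"
```

```text
pos [ 0.4475 -0.2967  0.257 ] psi -91.7 j6 45.6 t 28.82 w 0.0313 F [ 0.1  0.  -1.8]
 rel [0.0004 0.0009 0.108 ] turn 0.3
flange z 0.2379608125974467 [(-0.1, 0), (-0.09, 0), (-0.08, 0), (-0.07, 2), (-0.06, 15), (-0.05, 19), (-0.04, 18), (-0.03, 17), (-0.02, 6), (-0.01, 0)]
0.045 [203.6 283.4]
0.065 [205.5 288.6]
0.085 [207.2 293.7]
```

View pics/st1.png

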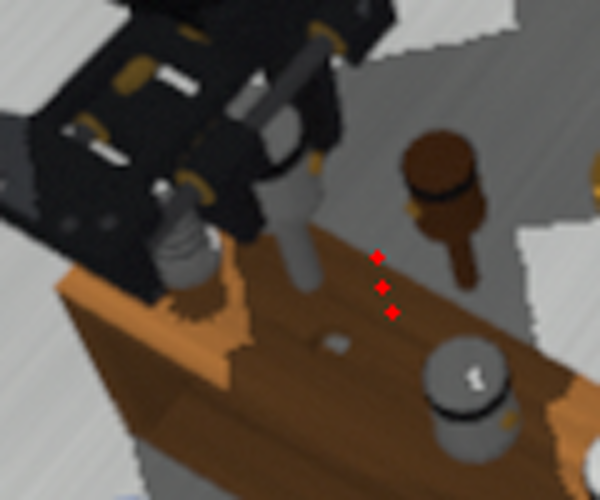

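The stem end lies at the 65 mm mark: crop (305,290) against the marker row at 288, and the depth points stop about 63 mm below the flange. This is the middle probe, so it goes to well 2.

Call:
arm_command --pt "0.018 -0.054 0 0" --pt "0.036 -0.108 0 0" --pt "0.054 -0.162 0 0" --pt "0.07 -0.216 0 0" --pt "0.088 -0.27 0 0" --pt "0.105 -0.323 0 0" --pt "0.105 -0.323 0 0" --pt "0.105 -0.323 0 0"

```text
time: 29.88
tool_pos: [0.5619, 0.0224, 0.2572]
tcp_rot: [[1.0, -0.029, -0.002], [-0.029, -1.0, -0.0], [-0.002, 0.0, -1.0]]
force: [-0.4, -0.2, -1.5]
gripper_width: 0.0311
finger_force: 25.0
```

```bash
python3 -c "
from h import *
rel(.5618,.024,.205,-92)"
```

```text
pos [0.5619 0.0224 0.2572] psi -91.7 j6 82.0 t 29.88 w 0.0311 F [-0.4 -0.2 -1.5]
 rel [-0.0001 -0.0016  0.0522] turn 0.3
```

Call:
arm_command --pt "0 -0.0015 0.03 0" --pt "0 -0.0015 0.05 0" --pt "0 -0.0015 0.055 0" --pt "0 -0.0015 0.06 0" --pt "0 -0.0015 0.065 0" --pt "0 -0.0015 0.07 0"

```text
time: 30.62
tool_pos: [0.5625, 0.0241, 0.1884]
tcp_rot: [[1.0, -0.03, 0.001], [-0.03, -1.0, -0.0], [0.001, 0.0, -1.0]]
force: [-0.7, -0.0, -1.6]
gripper_width: 0.0315
finger_force: 25.0
```

Call:
arm_command --pt "0 0 0.008 0" --pt "0 0 0.016 0" --pt "0 0 0.024 0" --pt "0 0 0.032 0" --pt "0 0 0.04 0" --pt "0 0 0.047 0" --pt "0 0 0.051 0" --pt "0 0 0.0525 0"

```text
time: 31.62
tool_pos: [0.5624, 0.0242, 0.1357]
tcp_rot: [[1.0, -0.029, -0.0], [-0.029, -1.0, 0.0], [-0.0, -0.0, -1.0]]
force: [-0.0, 0.2, -1.4]
gripper_width: 0.0312
finger_force: 25.0
```

Call:
arm_command --pt "0 0 0.0015 0" --pt "0 0 0.002 0"

```text
time: 31.88
tool_pos: [0.5624, 0.0242, 0.1339]
tcp_rot: [[1.0, -0.029, 0.0], [-0.029, -1.0, -0.0], [0.0, 0.0, -1.0]]
force: [-0.8, 0.2, -1.7]
gripper_width: 0.0312
finger_force: 25.0
```

Call:
arm_command --pt "0 0 0 0" --pt "0 0 0 0" --pt "0 0 -0.05 0" --pt "0 0 -0.1 0" --pt "-0.005 0.06 -0.1 0" --pt "-0.012 0.12 -0.1 0" --pt "-0.018 0.18 -0.1 0" --pt "-0.024 0.24 -0.1 0" --gripper 0.6

```text
time: 32.88
tool_pos: [0.5309, -0.2169, 0.2342]
tcp_rot: [[1.0, -0.029, 0.001], [-0.029, -1.0, -0.0], [0.001, 0.0, -1.0]]
force: [0.4, -0.1, 0.1]
gripper_width: 0.0531
finger_force: 0.0
```

Call:
arm_command --pt "-0.006 0.06 0 0" --pt "-0.0065 0.085 0 0" --pt "-0.0065 0.085 0.03 0" --pt "-0.0065 0.085 0.04 0" --pt "-0.0065 0.085 0.04 0"

```text
time: 33.5
tool_pos: [0.5224, -0.2994, 0.1938]
tcp_rot: [[1.0, -0.029, -0.0], [-0.029, -1.0, 0.0], [-0.0, -0.0, -1.0]]
force: [-0.5, -0.3, -0.9]
gripper_width: 0.0528
finger_force: 0.0
```

```bash
python3 - <<'E'
from h import *
rel(.5225,-.3003,.149,-92)
s=snap("scene"); P=world(s)[s["range_z"]>0]
T=P[(P[:,2]>.15)&(P[:,2]<.17)&(np.hypot(P[:,0]-.562,P[:,1]-.024)<.03)]
print(len(T),cv2.minAreaRect((T[:,:2]*1000).astype(np.float32)),np.percentile(T[:,2],90))
E
```

```text
pos [ 0.5224 -0.2994  0.1938] psi -91.7 j6 50.7 t 33.5 w 0.0528 F [-0.5 -0.3 -0.9]
 rel [0.0002 0.0009 0.0448] turn 0.3
157 ((562.497802734375, 20.894258499145508), (31.68507957458496, 31.357088088989258), 80.70246124267578) 0.16096814144291302
```

The middle probe is seated, with its head top at 0.160. Next is the second probe.

Call:
arm_command --pt "0 0.001 0.025 0" --pt "0 0.001 0.045 0" --pt "0 0.001 0.045 0" --pt "0 0.001 0.045 0"

```text
time: 34.05
tool_pos: [0.5229, -0.301, 0.1504]
tcp_rot: [[1.0, -0.029, 0.002], [-0.029, -1.0, -0.002], [0.002, 0.001, -1.0]]
force: [0.3, 0.4, 0.2]
gripper_width: 0.0533
finger_force: 0.0
```

Call:
arm_command --pt "0 0 0 0" --pt "0 0 0 0" --pt "0 0 0 0" --pt "0 0 0 0" --gripper 0

```text
time: 34.55
tool_pos: [0.5224, -0.3008, 0.1494]
tcp_rot: [[1.0, -0.029, 0.001], [-0.029, -1.0, -0.0], [0.001, 0.0, -1.0]]
force: [-0.1, 1.0, 5.5]
gripper_width: 0.0312
finger_force: 25.0
```

Call:
arm_command --pt "0 0 -0.03 0" --pt "0 0 -0.07 0" --pt "0 0 -0.12 0" --pt "0 0 -0.12 0" --pt "0 0 -0.12 0"

```text
time: 35.17
tool_pos: [0.5219, -0.3005, 0.2672]
tcp_rot: [[1.0, -0.029, -0.002], [-0.029, -1.0, 0.002], [-0.002, -0.001, -1.0]]
force: [-0.1, -0.3, -3.2]
gripper_width: 0.031
finger_force: 25.0
```

```bash
python3 -c "
from h import *
rel(.5225,-.3003,.149,-92); stem('st2.png')"
```

```text
pos [ 0.5219 -0.3005  0.2672] psi -91.7 j6 50.6 t 35.17 w 0.031 F [-0.1 -0.3 -3.2]
 rel [ 8.000e-04 -1.000e-04  1.182e-01] turn 0.3
flange z 0.2482343523611575 [(-0.1, 0), (-0.09, 0), (-0.08, 0), (-0.07, 0), (-0.06, 0), (-0.05, 2), (-0.04, 17), (-0.03, 18), (-0.02, 4), (-0.01, 0)]
0.045 [233.7 298.9]
0.065 [235. 304.]
0.085 [236.4 309. ]
```

View pics/st2.png

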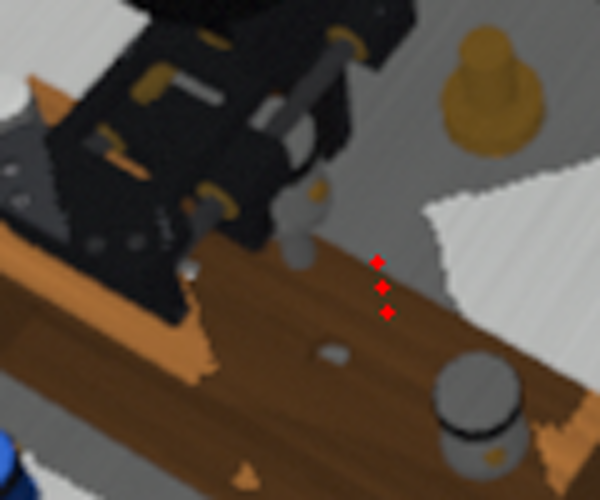

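The stem ends at the 45 mm mark (crop (300,265); depth points stop at −42 mm). This is the short probe, so it goes to well 1.

Call:
arm_command --pt "0.01 -0.058 0 0" --pt "0.02 -0.116 0 0" --pt "0.03 -0.174 0 0" --pt "0.04 -0.232 0 0" --pt "0.05 -0.29 0 0" --pt "0.06 -0.348 0 0" --pt "0.07 -0.4025 0 0" --pt "0.07 -0.4025 0 0"

```text
time: 36.22
tool_pos: [0.6037, 0.1029, 0.2667]
tcp_rot: [[1.0, -0.025, -0.003], [-0.025, -1.0, 0.001], [-0.003, -0.001, -1.0]]
force: [0.8, -1.1, -2.4]
gripper_width: 0.0311
finger_force: 25.0
```

Call:
arm_command --pt "0 0 0.03 0" --pt "0 0 0.055 0" --pt "0 0 0.055 0"

```text
time: 36.6
tool_pos: [0.603, 0.0987, 0.2111]
tcp_rot: [[1.0, -0.03, -0.006], [-0.03, -1.0, -0.0], [-0.006, 0.0, -1.0]]
force: [-0.5, -0.2, -1.7]
gripper_width: 0.0311
finger_force: 25.0
```

```bash
python3 -c "
from h import *
rel(.6034,.0998,.18,-92)"
```

```text
pos [0.603  0.0987 0.2111] psi -91.7 j6 90.1 t 36.6 w 0.0311 F [-0.5 -0.2 -1.7]
 rel [ 0.0006 -0.0012  0.0311] turn 0.3
```

Call:
arm_command --pt "0.0005 -0.001 0.02 0" --pt "0.0005 -0.001 0.029 0" --pt "0.0005 -0.001 0.033 0" --pt "0.0005 -0.001 0.037 0" --pt "0.0005 -0.001 0.041 0" --pt "0.0005 -0.001 0.041 0"

```text
time: 37.35
tool_pos: [0.6046, 0.1005, 0.1727]
tcp_rot: [[1.0, -0.029, -0.0], [-0.029, -1.0, -0.0], [-0.0, 0.0, -1.0]]
force: [-1.6, -0.3, -1.7]
gripper_width: 0.0313
finger_force: 25.0
```

Call:
arm_command --pt "-0.001 0.0005 0.0 0" --pt "-0.001 0.0005 0.004 0" --pt "-0.001 0.0005 0.01 0" --pt "-0.001 0.0005 0.016 0" --pt "-0.001 0.0005 0.022 0"

```text
time: 37.98
tool_pos: [0.6035, 0.1, 0.1503]
tcp_rot: [[1.0, -0.029, -0.0], [-0.029, -1.0, -0.0], [-0.0, 0.0, -1.0]]
force: [-0.3, 0.5, -1.9]
gripper_width: 0.0311
finger_force: 25.0
```

Call:
arm_command --pt "0 0 0.006 0" --pt "0 0 0.011 0" --pt "0 0 0.015 0" --pt "0 0 0.016 0" --pt "0 0 0.016 0"

```text
time: 38.6
tool_pos: [0.6037, 0.1001, 0.1349]
tcp_rot: [[1.0, -0.029, 0.0], [-0.029, -1.0, 0.0], [0.0, -0.0, -1.0]]
force: [-0.5, 1.0, -1.7]
gripper_width: 0.0315
finger_force: 25.0
```

Call:
arm_command --pt "0 0 0 0" --pt "0 0 0 0" --pt "0 0 -0.05 0" --pt "0 0 -0.1 0" --pt "0 0.06 -0.1 0" --pt "0 0.12 -0.1 0" --pt "0 0.18 -0.1 0" --pt "0 0.24 -0.1 0" --gripper 0.6

```text
time: 39.6
tool_pos: [0.5963, -0.1418, 0.2352]
tcp_rot: [[1.0, -0.029, 0.001], [-0.029, -1.0, -0.0], [0.001, 0.0, -1.0]]
force: [1.0, -0.5, 0.9]
gripper_width: 0.0526
finger_force: 0.0
```

Call:
arm_command --pt "0.002 0.06 0 0" --pt "0.004 0.12 0 0" --pt "0.005 0.16 0 0" --pt "0.0055 0.162 0.02 0" --pt "0.0055 0.162 0.04 0" --pt "0.0055 0.162 0.04 0"

```text
time: 40.35
tool_pos: [0.5968, -0.3018, 0.1936]
tcp_rot: [[1.0, -0.03, -0.002], [-0.03, -1.0, 0.002], [-0.002, -0.002, -1.0]]
force: [0.1, 0.0, 0.4]
gripper_width: 0.0526
finger_force: 0.0
```

```bash
python3 - <<'E'
from h import *
rel(.5975,-.303,.149,-92)
s=snap("scene"); P=world(s)[s["range_z"]>0]
for c in((.562,.024),(.603,.1)):
  T=P[(P[:,2]>.15)&(P[:,2]<.18)&(np.hypot(P[:,0]-c[0],P[:,1]-c[1])<.03)]
  print(len(T),cv2.minAreaRect((T[:,:2]*1000).astype(np.float32)),np.percentile(T[:,2],90))
E
```

```text
pos [ 0.5968 -0.3018  0.1936] psi -91.7 j6 54.9 t 40.35 w 0.0526 F [0.1 0.  0.4]
 rel [0.0008 0.0013 0.0446] turn 0.3
156 ((562.2845458984375, 20.998828887939453), (30.99899673461914, 33.342994689941406), 60.296905517578125) 0.16173735681859946
146 ((604.72802734375, 96.63597869873047), (33.006717681884766, 31.195972442626953), 82.52030944824219) 0.16164555081114673
```

Two are seated. Now the last probe.

Call:
arm_command --pt "0.0005 0.001 0.025 0" --pt "0.0005 0.001 0.045 0" --pt "0.0005 0.001 0.045 0" --pt "0.0005 0.001 0.045 0"

```text
time: 40.9
tool_pos: [0.5983, -0.3032, 0.1516]
tcp_rot: [[1.0, -0.029, 0.002], [-0.029, -1.0, -0.002], [0.002, 0.001, -1.0]]
force: [0.1, -0.9, 0.4]
gripper_width: 0.0526
finger_force: 0.0
```

Call:
arm_command --pt "0 0 0 0" --pt "0 0 0 0" --pt "0 0 0 0" --pt "0 0 0 0" --gripper 0

```text
time: 41.4
tool_pos: [0.5979, -0.303, 0.1504]
tcp_rot: [[1.0, -0.029, 0.001], [-0.029, -1.0, -0.0], [0.001, 0.0, -1.0]]
force: [0.0, 1.1, 3.2]
gripper_width: 0.031
finger_force: 25.0
```

Call:
arm_command --pt "0 0 -0.03 0" --pt "0 0 -0.07 0" --pt "0 0 -0.12 0" --pt "0 0 -0.135 0" --pt "0 0 -0.135 0" --pt "0 0 -0.135 0"

```text
time: 42.15
tool_pos: [0.5974, -0.3028, 0.2823]
tcp_rot: [[1.0, -0.029, -0.003], [-0.029, -1.0, 0.002], [-0.003, -0.002, -1.0]]
force: [0.0, 0.5, -1.5]
gripper_width: 0.0311
finger_force: 25.0
```

```bash
python3 -c "
from h import *
rel(.5168,.0985,.225,-92); stem('st3.png')"
```

```text
pos [ 0.5974 -0.3028  0.2823] psi -91.7 j6 54.8 t 42.15 w 0.0311 F [ 0.   0.5 -1.5]
 rel [-0.0922 -0.3986  0.0585] turn 0.3
flange z 0.2632605646139293 [(-0.1, 0), (-0.09, 3), (-0.08, 15), (-0.07, 17), (-0.06, 13), (-0.05, 20), (-0.04, 20), (-0.03, 12), (-0.02, 0), (-0.01, 0)]
0.045 [266.6 313.9]
0.065 [267.4 318.9]
0.085 [268.2 323.8]
```

View pics/st3.png

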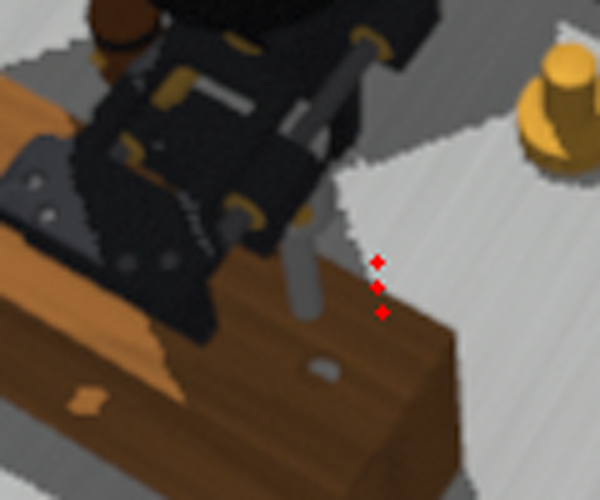

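The stem reaches the 85 mm mark (crop (305,318)). This is the long probe, so it goes to well 3.

Call:
arm_command --pt "-0.013 -0.058 0 0" --pt "-0.027 -0.116 0 0" --pt "-0.04 -0.174 0 0" --pt "-0.053 -0.232 0 0" --pt "-0.067 -0.29 0 0" --pt "-0.08 -0.348 0 0" --pt "-0.092 -0.3985 0 0" --pt "-0.092 -0.3985 0 0"

```text
time: 43.2
tool_pos: [0.5164, 0.1008, 0.284]
tcp_rot: [[1.0, -0.025, -0.002], [-0.025, -1.0, 0.0], [-0.002, -0.0, -1.0]]
force: [-0.4, -0.2, -2.7]
gripper_width: 0.0315
finger_force: 25.0
```

Call:
arm_command --pt "0 0 0.025 0" --pt "0 0 0.045 0" --pt "0 0 0.045 0"

```text
time: 43.58
tool_pos: [0.517, 0.0972, 0.238]
tcp_rot: [[1.0, -0.03, -0.004], [-0.03, -1.0, -0.0], [-0.004, 0.0, -1.0]]
force: [0.3, 0.0, -1.0]
gripper_width: 0.0312
finger_force: 25.0
```

```bash
python3 -c "
from h import *
rel(.517,.0985,.213,-92)"
```

```text
pos [0.517  0.0972 0.238 ] psi -91.7 j6 89.6 t 43.58 w 0.0312 F [ 0.3  0.  -1. ]
 rel [ 0.0001 -0.0013  0.025 ] turn 0.3
```

Call:
arm_command --pt "-0.0005 -0.001 0.01 0" --pt "-0.0005 -0.001 0.015 0" --pt "-0.0005 -0.001 0.019 0" --pt "-0.0005 -0.001 0.023 0" --pt "-0.0005 -0.001 0.026 0" --pt "-0.0005 -0.001 0.026 0"

```text
time: 44.32
tool_pos: [0.517, 0.0991, 0.2137]
tcp_rot: [[1.0, -0.029, -0.0], [-0.029, -1.0, 0.0], [-0.0, -0.0, -1.0]]
force: [-0.3, 0.6, -1.6]
gripper_width: 0.0312
finger_force: 25.0
```

Call:
arm_command --pt "0 0 0.008 0" --pt "0 0 0.018 0" --pt "0 0 0.028 0" --pt "0 0 0.038 0" --pt "0 0 0.048 0" --pt "0 0 0.056 0" --pt "0 0 0.062 0" --pt "0 0 0.066 0"

```text
time: 45.32
tool_pos: [0.5171, 0.099, 0.1475]
tcp_rot: [[1.0, -0.029, 0.0], [-0.029, -1.0, -0.0], [0.0, 0.0, -1.0]]
force: [0.1, -0.8, -0.7]
gripper_width: 0.0311
finger_force: 25.0
```

Call:
arm_command --pt "0 0 0.005 0" --pt "0 0 0.009 0" --pt "0 0 0.0115 0" --pt "0 0 0.0115 0"

```text
time: 45.82
tool_pos: [0.517, 0.0991, 0.1362]
tcp_rot: [[1.0, -0.029, -0.0], [-0.029, -1.0, 0.0], [-0.0, 0.0, -1.0]]
force: [0.4, 0.1, -1.9]
gripper_width: 0.0315
finger_force: 25.0
```

Now I release, back away and check everything.

Call:
arm_command --pt "0 0 0.0005 0" --pt "0 0 0 0" --pt "0 0 0 0" --pt "0 0 -0.05 0" --pt "0 0 -0.1 0" --pt "0 0 -0.15 0" --pt "-0.06 0.0 -0.15 0" --pt "-0.12 0.05 -0.15 0" --gripper 0.6

```text
time: 46.82
tool_pos: [0.4064, 0.0629, 0.2867]
tcp_rot: [[1.0, -0.026, 0.001], [-0.026, -1.0, -0.0], [0.001, 0.0, -1.0]]
force: [0.5, -1.7, 0.4]
gripper_width: 0.0528
finger_force: 0.0
```

Call:
arm_command --pt "-0.06 0.0 0 0" --pt "-0.09 0.0 0 0" --pt "-0.09 0.0 0 0" --pt "-0.09 0.0 0 0"

```text
time: 47.32
tool_pos: [0.3187, 0.0648, 0.2865]
tcp_rot: [[1.0, -0.029, 0.001], [-0.029, -1.0, -0.0], [0.001, 0.0, -1.0]]
force: [0.0, 0.7, -0.0]
gripper_width: 0.0526
finger_force: 0.0
```

```bash
python3 - <<'E'
from h import *
rel(.517,.0985,.213,-92)
for n in("scene","top"):
  s=snap(n); P=world(s)[s["range_z"]>0]; save(s["img"],n+"9.png")
  for c,zl,zh in(((.562,.024),.15,.18),((.603,.1),.15,.18),((.517,.098),.15,.18),((.373,-.295),.185,.205),((.562,.266),.235,.265),((.504,.255),.231,.239)):
    T=P[(P[:,2]>zl)&(P[:,2]<zh)&(np.hypot(P[:,0]-c[0],P[:,1]-c[1])<.035)]
    print(n,c,len(T),[np.round(v,1) for v in cv2.minAreaRect((T[:,:2]*1000).astype(np.float32))] if len(T)>5 else None,np.round(np.percentile(T[:,2],[50,90]),4) if len(T) else 0)
E
```

```text
pos [0.3187 0.0648 0.2865] psi -91.7 j6 82.2 t 47.33 w 0.0526 F [ 0.   0.7 -0. ]
 rel [ 0.1972 -0.0395  0.0737] turn 0.3
scene (0.562, 0.024) 156 [array([563.5,  20.8]), array([31.2, 31. ]), np.float64(55.3)] [0.1591 0.1616]
scene (0.603, 0.1) 150 [array([604.1,  97.7]), array([32.7, 31.6]), np.float64(89.8)] [0.159  0.1613]
scene (0.517, 0.098) 138 [array([517.2,  96.8]), array([31. , 32.8]), np.float64(63.3)] [0.1584 0.1608]
scene (0.373, -0.295) 128 [array([ 373.8, -296.1]), array([22.2, 21.4]), np.float64(29.9)] [0.1955 0.1972]
scene (0.562, 0.266) 168 [array([564.6, 262.7]), array([54.9, 18.7]), np.float64(7.1)] [0.2447 0.2485]
scene (0.504, 0.255) 31 [array([506.7, 250.8]), array([14.6, 18.8]), np.float64(25.9)] [0.2335 0.2355]
top (0.562, 0.024) 269 [array([561.8,  24.6]), array([31.2, 32.2]), np.float64(87.9)] [0.1594 0.1613]
top (0.603, 0.1) 263 [array([603.6,  99.5]), array([31.3, 32.1]), np.float64(44.1)] [0.1597 0.1615]
top (0.517, 0.098) 274 [array([516.6,  98.8]), array([31.9, 31.1]), np.float64(44.9)] [0.1594 0.1615]
top (0.373, -0.295) 191 [array([ 372.7, -293.3]), array([22.7, 22.7]), np.float64(40.3)] [0.1949 0.1967]
top (0.562, 0.266) 359 [array([562.8, 266. ]), array([55.5, 15. ]), np.float64(12.2)] [0.2469 0.2491]
top (0.504, 0.255) 120 [array([515.8, 257.1]), array([42.5, 17. ]), np.float64(17.2)] [0.2342 0.2361]
```

View pics/scene9.png

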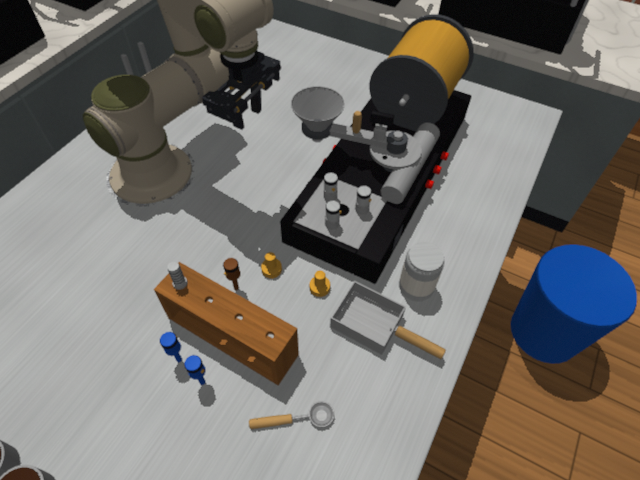

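The picture shows three probes standing in the wells at (331,183), (364,198) and (333,213). The rod is in its hole at (177,276), the arm is parked and locked, and the robot is clear of everything. All wells hold a probe, so no caps are needed.

```bash
python3 -c "
from h import *
print(ctrl.job_done())"
```

```text
the job is handed in; nothing more can be done
None
```

Job handed in after about 47 s of robot time (no verdict came back): the arm is parked and locked, the short, middle and long probes stand home in wells 1, 2 and 3, the rod is back in its own rack hole, and no caps were needed; well 1's 47 mm depth was taken by elimination, not rodded.

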